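# Turn a sanding pad over on the turnover stand and weigh it down

## Task

Turn the blue sanding pad over without lifting it: push it half over the edge of the turnover stand's upper deck and draw back so that it tips and slides down the ramp, push it on from behind through the finger slot so that it falls over onto its printed face on the lower deck, and slide it along to the far stop. Then set the loose brass weight down gently on the middle of the pad to keep it flat, let go, and leave the wax pot, the glue bottle and the red finger insert where they are.

Things in the scene. Friction and masses are not known exactly. Their poses are not given: they have to be found in the camera images.
- stand: Fixed turnover stand, steel decks between grey side plates, 256 x 114 mm; position and heading vary. Origin: on the counter, on its middle line, below the near edge of the lower deck; parts travel along its +x, z is up. In mm in this frame: upper deck x -153 to -49, top z 52; lower deck x 0 to 95, top z 20; side plates' inner faces y +-48, top z 63 for x -154 to 3, z 25 beyond.
- stand_edge (a point): Middle of the upper deck's edge, at the top of the ramp (x -49, z 52 mm in the stand's frame; same axes). The ramp falls steeply (80 degrees) to x -40, z 3. A pad pushed until its centre is 5 to 15 mm past this edge tips once the fingers draw back (rubbing on its rim, they hold it up), and slides into the trough; pushed farther before it tips, it lands on the lower deck unturned.
- stand_trough (a point): Middle of the trough's floor (x -20, z 3 mm in the stand's frame; same axes); trough x -40 to 0. The tipped pad comes to rest on edge here, about 70 degrees steep, leaning back on the deck edge, top rim at z about 80 mm. Closed fingers with tips at z about 45 mm, moved along the slot from x -78 to +15, push it over the lower deck's near edge; it lands turned, centre at x 10 to 30.
- stand_slot (a point): Start of the finger slot (x -93, z 52 mm in the stand's frame; same axes). The slot, 44 mm wide (y -22 to 22), runs along the middle from here through upper deck, ramp and lower deck to x 45 mm; its floor is the base plate, z 3 mm, so closed fingers can reach down behind the pad and slide it on.
- stand_spot (a point): Point on top of the lower deck over which the pad's centre lies when it touches the far stop (x 55, z 20 mm in the stand's frame; same axes). The stop's face is at x 95, its top at z 25 mm.
- pad_center (a point): Centre (half-way up) of the blue round sanding pad, a rigid disc 80 mm in diameter, 7 mm thick, about 60 g. Its z axis points out of the printed face, the one with a small pale mark: up at the start, when it lies on the upper deck; down when it has been turned over.
- brass_center (a point): Centre (half-way up) of the loose brass weight, 46 mm in diameter, 16 mm high, 0.22 kg, standing on the counter to the left of the stand; z axis up. The other brass weights, on the scale, are fixed; the fixed scale stands close behind (beyond x 0.475 m, y -0.08 m and up) and is 222 mm high.
- wax_pot: Bystander: round wax pot, grey and white with a blue band, 66 mm in diameter, 30 mm high; origin at the centre of its underside. It stands near the brass weight; which of the two is the farther to the left varies.
- dropper: Bystander: small brown glue bottle with a black dropper cap, 33 mm in diameter, 102 mm high; origin at the centre of its underside.
- slug: Bystander: red finger insert, an upright cylinder 24 mm in diameter, 30 mm high; origin at the centre of its underside.
There are look-alikes about, which are no part of the job. Leave any pink look-alike of the part that bears brass_center alone.

How it is judged:
By the outcome, as a careful person would: the job done as asked, in the order asked, and still so for the second after the job is handed in, with the robot touching nothing.
It also fails if it takes over 72 s, if anything falls off the work surface, if the arm or the gripper's body presses on something with over 40 N, if the wrist force passes 120 N, or if a joint passes its speed limit or range.

## Robot

A 6-joint arm with a two-finger parallel gripper is mounted at the origin on a cart in front of the work surface, level with it; the furniture and walls round the work are solid. World frame = base frame: x ahead of the robot, y to its left, z up, the work surface at z = 0. Lengths are in m, angles in rad, forces in N, time in s.
With the tool pointing down it reaches from about 0.4 to 0.825 m from the base axis. Payload 7 kg.
Tool frame: the origin (TCP) lies at the very end of the fingers, on their centre line; the grasp point (between the pads) lies 19 mm behind it; z points along the fingers, y is the line along which they close (so a half turn about z gives the same grasp; the last joint's range is limited). The gripper opens to 88 mm and grips with 3 to 60 N. Pads are 19 mm wide; open, the fingers measure 130 mm over their backs; the gripper's body (78 mm by 193 mm) begins 47 mm behind the grasp point.
Start: joints at [1.456, 0.359, 0.012, 0, -1.224, -0.288], TCP at [0.265, 0.621, 0.227] pointing down, gripper open.
Joint ranges: [-3.07, 3.07], [-1.43, 2.12], [-1.02, 1.25], [-3.03, 1.67], [-3.05, -0], [-3.03, 3.03]. Speed limits (rad/s): [2.39, 2.39, 3.01, 3.14, 3.14, 3.14].

## Interface

Orientations are given as a 3x3 rotation matrix whose columns are the frame's x, y, z axes.
In Python, from workcell import readout, eyes, manip gives the robot as it stands.
- The arm moves only by the tool servo_tool, never from a script. Its argument "rows" is a list of rows, each an object of numbers: "wx", "wy", "wz": the turn, a rotation vector about the tool's x, y, z each as a share of 45 degrees, from -1 to 1; "x", "y", "z": the shift along the tool's x, y, z each as a share of 0.5 m, from -1 to 1; "fingers": the finger opening in mm, from 0 to 87.6. In form: [{"wx": .., "wy": .., "wz": .., "x": .., "y": .., "z": .., "fingers": ..}, ...]. A call has exactly 10 rows; each row is the pose to reach, as a shift and turn from the pose commanded when the call began, along the tool's axes at that moment; what a row does not reach only later rows make up. A row lasts 1/8 s, in which the tool goes at most 62.5 mm and 10.7 degrees, less where a joint would pass 70% of its speed; a pose out of reach is approached as far as the arm can. A call with a number of a shift or a turn outside -1 to 1 is refused whole. A call with a gripper value outside its range is refused whole. The fingers move at their own pace and stop on an object; "grip_force" is the grip in N (left out, the last holds). Time passes only in rows, so rows that repeat a pose let the fingers close, or fill a call up. It gives the time, the measured TCP pose, the force, the opening and the grip force at its end, in the units of the state.
- readout.sense(): the state, without advancing time (a new reading comes with each control period).
- eyes.get_image(name): name is "side" or "top"; returns the picture (400x640x3 uint8, red, green, blue); there is no depth.
- eyes.calibration(name): a dict with "intrinsics" (3x3 intrinsics, pixels), "origin" and "rotation" of the camera in the world. Camera axes: x right, y down, z forward; pixel columns grow to the right and rows downward; lengths in m; the calibration is good to about 2 mm. A picture is of the moment at which its call begins. calibration takes no time and is no camera call.
- manip.close_job(): hands the job in; it is judged then, once.
The state is a dict: "time": time; "qpos": joint angles; "qd": joint speeds; "joint_efforts": joint torques, N m; "tool_pos": TCP position; "orientation": TCP orientation; "ft_force": force on the tool from outside, world axes, zero at the start; "torque": the same for the moment, N m; "grip_width": opening from 0.0 (shut) to 1.0 (fully open); "gripper_force": force on a finger pad.
Only numpy, scipy, OpenCV 4.12 (cv2) and the standard library are available. Lean on these libraries where they do the work, as an engineer would, in place of code of your own. Each camera call takes 0.05 s, during which the arm holds its last target. There are 200 camera calls.

## Working session

There is one attempt and no reset: what is moved stays moved. The work goes in short steps, Python scripts to look and compute and a tool call to move; the robot and the scene stay as the last step left them, time stands still between calls to the robot, and variables do not carry over. Pictures are saved under pics/ and viewed, at most 10 in all, crops included, and the job is handed in when it is done.

Besides the shell and the picture viewer there is one more tool, called after ">>>" by a JSON object that holds its "name" and its "arguments". servo_tool: Moves the arm, as the interface text tells. Shift numbers are shares of 0.5 m and turn numbers shares of 45 degrees, none past 1 either way. Its arguments: {"type":"object","properties":{"rows":{"type":"array","items":{"type":"object","properties":{"wx":{"type":"number","minimum":-1,"maximum":1},"wy":{"type":"number","minimum":-1,"maximum":1},"wz":{"type":"number","minimum":-1,"maximum":1},"x":{"type":"number","minimum":-1,"maximum":1},"y":{"type":"number","minimum":-1,"maximum":1},"z":{"type":"number","minimum":-1,"maximum":1},"fingers":{"type":"number"}}}},"grip_force":{"type":"number"}},"required":["rows"]}

```bash
mkdir -p pics; cat > h.py <<'E'
import numpy as np, cv2
from workcell import readout, eyes, manip
def shot(n,f):
    im=eyes.get_image(n); cv2.imwrite('pics/'+f,cv2.cvtColor(im,cv2.COLOR_RGB2BGR)); return im
def ray(n,px,z):
    c=eyes.calibration(n); K=np.array(c['intrinsics']);R=np.array(c['rotation']);o=np.array(c['origin'])
    d=R@np.linalg.solve(K,[px[0],px[1],1.]); return o+d*(z-o[2])/d[2]
def proj(n,p):
    c=eyes.calibration(n); K=np.array(c['intrinsics']);R=np.array(c['rotation']);o=np.array(c['origin'])
    q=K@(R.T@(np.array(p)-o)); return q[:2]/q[2]
E
python3 - <<'E'
from h import *
for n in('top','side'):
    shot(n,n+'0.png'); c=eyes.calibration(n); print(n,c['origin'],np.round(c['rotation'],3).tolist(),c['intrinsics'])
s=readout.sense();print(s)
E
```

```text
top [ 0.25102864 -0.20083201  1.05108755] [[0.231, -0.942, 0.242], [-0.973, -0.223, 0.062], [-0.005, -0.25, -0.968]] [[364.86753133   0.         318.1543837 ]
 [  0.         364.86753133 198.75288946]
 [  0.           0.           1.        ]]
side [ 0.2486277  -1.23303522  0.6807296 ] [[0.981, -0.087, 0.175], [-0.195, -0.481, 0.855], [0.009, -0.873, -0.488]] [[414.85165503   0.         318.94088867]
 [  0.         414.85165503 196.25947492]
 [  0.           0.           1.        ]]
{'time': 0.1, 'qpos': array([ 1.45612654e+00,  3.59316744e-01,  1.11680012e-02, -2.76075534e-04,
       -1.22413549e+00, -2.88086908e-01]), 'qd': array([ 9.96742583e-04,  1.47154635e-04,  3.08438384e-03, -4.50286249e-05,
       -8.83982003e-04,  4.10326609e-04]), 'joint_efforts': array([-1.30769084e-03, -5.84164345e+01,  2.93754601e+01,  7.01552063e+00,
        1.02428271e-02, -4.98003226e-05]), 'tool_pos': array([0.26444307, 0.6205679 , 0.22572891]), 'orientation': array([[ 9.19947179e-01, -3.92042094e-01, -4.28189468e-04],
       [-3.92042289e-01, -9.19946056e-01, -1.44840815e-03],
       [ 1.73925751e-04,  1.50032737e-03, -9.99998859e-01]]), 'ft_force': array([ 0.37306863,  0.13408603, -0.2835306 ]), 'torque': array([-0.02894764,  0.00768905, -0.03062854]), 'gripper_force': 0.0, 'grip_width': 1.005108603087919}
```

View pics/top0.png

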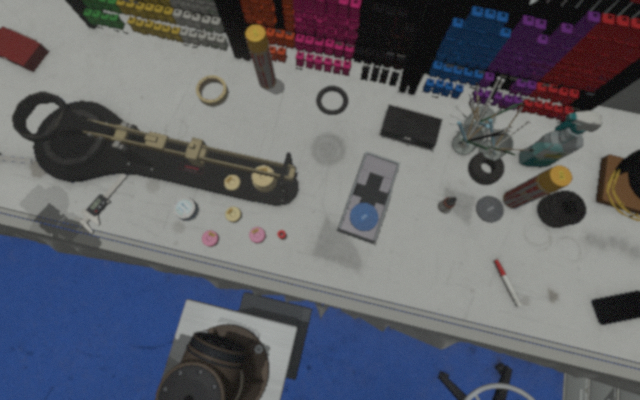

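View pics/side0.png

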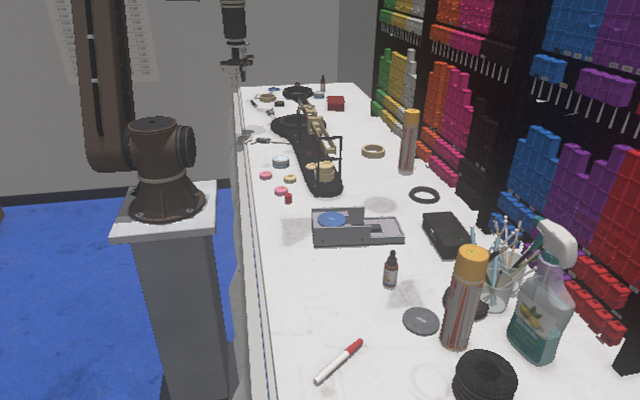

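The top view shows the pad at (364,217) on the stand, which runs from about (355,240) to (380,155). The candidates for the loose brass weight are:
- (233,214): gold, free on the counter.
- (232,183) and (264,178): gold, but on the scale and fixed.
- (210,238) and (257,235): pink look-alikes.

(233,214) fits the description. The wax pot is at (186,209), the slug at (282,235) and the dropper at about (447,204). I'll confirm with one enlarged crop.

```bash
python3 - <<'E'
from h import *
im=cv2.imread('pics/top0.png')
a=cv2.resize(im[140:265,170:300],None,fx=3,fy=4*.75+0,interpolation=cv2.INTER_CUBIC)
b=cv2.resize(im[145:250,325:410],None,fx=4.6,fy=4.6,interpolation=cv2.INTER_CUBIC)
h=max(a.shape[0],b.shape[0]);c=np.zeros((h,a.shape[1]+b.shape[1],3),np.uint8)
c[:a.shape[0],:a.shape[1]]=a;c[:b.shape[0],a.shape[1]:]=b;print(c.shape);cv2.imwrite('pics/crop1.png',c)
hsv=cv2.cvtColor(im,cv2.COLOR_BGR2HSV)
def blob(lo,hi,x0,y0,x1,y1):
    m=cv2.inRange(hsv,lo,hi);k=np.zeros_like(m);k[y0:y1,x0:x1]=m[y0:y1,x0:x1]
    n,l,st,ce=cv2.connectedComponentsWithStats(k)
    for i in range(1,n):
        if st[i,4]>20: print(st[i],ce[i]); 
    i=1+np.argmax(st[1:,4]); return ce[i]
p=blob((100,90,60),(125,255,255),335,190,395,245);print('pad',ray('top',p,.059))
p=blob((15,50,80),(32,255,255),220,200,246,226);print('brass',ray('top',p,.014))
p=blob((165,60,60),(180,255,255),200,225,220,250);print('pinkA',ray('top',p,.014))
p=blob((160,60,60),(180,255,255),247,225,270,247);print('pinkB',ray('top',p,.014))
p=blob((165,100,60),(180,255,255),275,228,290,242);print('slug',ray('top',p,.02))
print('wax',ray('top',(186,209),.03))
print('dropper', ray('top',(447,204),.05))
E
```

```text
(483, 781, 3)
[351 203  27  27 557] [363.68940754 216.21723519]
pad [ 0.47956107 -0.2716649   0.059     ]
[226 207  15  15 179] [232.89385475 213.92178771]
brass [0.40915136 0.09637574 0.014     ]
[202 231  16  15 144] [209.44444444 239.1875    ]
pinkA [0.3229243 0.1404225 0.014    ]
[250 228  15  14 132] [257.53787879 235.65151515]
pinkB [0.36440384 0.00933113 0.014     ]
slug [ 0.38225493 -0.06197175  0.02      ]
wax [0.38953946 0.22727276 0.03      ]
dropper [ 0.57006096 -0.4936428   0.05      ]
```

View pics/crop1.png

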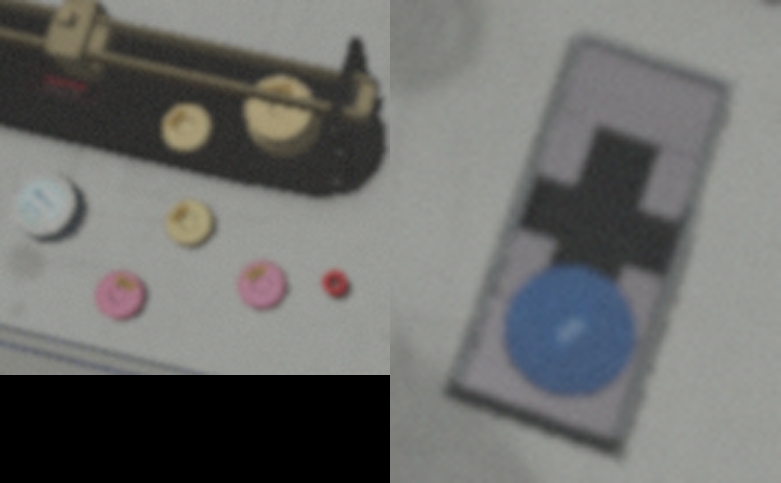

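The crop confirms it: the gold weight at crop (190,222) is loose on the counter, and the pinks are separate. Next I'll fit the stand's pose from its corners and the dark slot cross.

```bash
cat > fit.py <<'E'
from h import *
from scipy.optimize import least_squares
C=lambda x,y:((x-390+.5)/4.6+325-.5,(y+.5)/4.6+145-.5)
obs=[(C(600,127),(45,22,20)),(C(658,148),(45,-22,20)),
 (C(578,36),(102,57,25)),(C(730,85),(102,-57,25)),
 (C(450,383),(-154,57,63)),(C(624,440),(-154,-57,63)),
 (C(586,184),(0,22,20)),(C(640,208),(0,-22,20)),
 (C(556,238),(-49,22,52)),(C(626,262),(-49,-22,52))]
def f(p,o=obs):
    c,s=np.cos(p[2]),np.sin(p[2]);r=[]
    for px,(x,y,z) in o:
        x,y,z=x/1e3,y/1e3,z/1e3
        r+=list(proj('top',(p[0]+c*x-s*y,p[1]+s*x+c*y,z))-px)
    return np.array(r)
s=least_squares(f,[.6,-.25,0],loss='soft_l1');p=s.x
if __name__=='__main__':
    print(p,np.degrees(p[2]));print(np.round(f(p).reshape(-1,2),2))
    c_,s_=np.cos(p[2]),np.sin(p[2]);W=lambda x,y,z:(p[0]+(c_*x-s_*y)/1e3,p[1]+(s_*x+c_*y)/1e3,z/1e3)
    R=np.array([[c_,-s_],[s_,c_]]);print('pad in stand',R.T@(np.array([.4796,-.2717])-p[:2])*1e3)
    im=cv2.imread('pics/side0.png')[185:265,290:425];im=cv2.resize(im,None,fx=5.5,fy=5.5,interpolation=cv2.INTER_CUBIC)
    for q in [(x,y,z) for x,z in((-154,63),(3,63),(102,25),(-49,52),(0,20),(45,20),(95,25)) for y in((-57,57) if x in(-154,3,102) else (-22,22))]:
        u=(proj('side',W(*q))-[290,185])*5.5;cv2.drawMarker(im,tuple(int(v) for v in u),(0,0,255),cv2.MARKER_CROSS,10,1)
    cv2.imwrite('pics/chk.png',im)
    print('brass',ray('top',(232.9,213.9),.016))
E
python3 fit.py
```

```text
[ 0.57843633 -0.281182   -0.12186173] -6.9821627296663324
[[-0.48 -0.75]
 [ 1.02 -0.43]
 [-0.58 -2.22]
 [ 2.72 -0.49]
 [-0.77 -0.99]
 [ 1.    1.01]
 [-2.25  0.47]
 [ 0.25  0.23]
 [ 0.13  1.08]
 [-0.29  1.09]]
pad in stand [-99.2559967   -2.60289739]
brass [0.40891252 0.0958038  0.016     ]
```

View pics/chk.png

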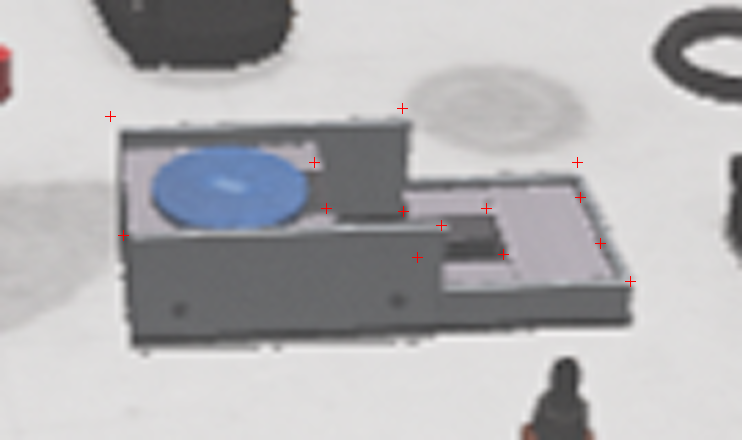

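```bash
cat > fit2.py <<'E'
from fit import *
S=lambda x,y:((x+.5)/5.5+290-.5,(y+.5)/5.5+185-.5)
w='w'
so=[(S(499,216),(45,22,20)),(S(510,260),(45,-22,20)),(S(133,345),(-154,-1,0)),(S(631,325),(102,-1,0)),(S(631,288),(102,-1,25)),
(S(443,225),(3,-1,63)),(S(443,290),(3,-1,25)),(S(130,240),(-154,-1,63)),(S(411,122),(3,1,63)),(S(582,178),(102,1,25)),(S(120,130),(-154,1,63)),(S(321,170),(-49,22,52))]
to=[(px,(x,np.sign(y) if abs(y)==57 else y,z)) for px,(x,y,z) in obs]
def g(q):
    r=[]
    for n,oo,d in(('top',to,q[4:6]),('side',so,q[6:8])):
        for px,(x,y,z) in oo:
            if abs(y)==1: y=y*q[3]
            c,s=np.cos(q[2]),np.sin(q[2]);x,y,z=x/1e3,y/1e3,z/1e3
            r+=list(proj(n,(q[0]+c*x-s*y,q[1]+s*x+c*y,z))+d-px)
    return np.array(r+list(np.array(q[4:])/.3*.3))
s2=least_squares(g,[.578,-.281,-.12,54,0,0,0,0],loss='soft_l1',f_scale=.5,x_scale=[.01,.01,.05,1,1,1,1,1]);q=s2.x
np.save('stand.npy',q[:3])
if __name__=='__main__':
    print(np.round(q,4),np.degrees(q[2]));print(np.round(g(q)[:-4].reshape(-1,2),1).tolist())
    R=np.array([[np.cos(q[2]),-np.sin(q[2])],[np.sin(q[2]),np.cos(q[2])]])
    c=np.array((363.69,216.22))
    print('pad top',R.T@(ray('top',c+0*q[4:6],.059)[:2]-q[:2])*1e3)
    for n in('top','side'):
        im=cv2.imread(f'pics/{n}0.png');hsv=cv2.cvtColor(im,cv2.COLOR_BGR2HSV);m=cv2.inRange(hsv,(100,90,60),(125,255,255))
        box=(335,190,395,245) if n=='top' else (305,205,355,232);k=np.zeros_like(m);a,b,c2,d=box;k[b:d,a:c2]=m[b:d,a:c2]
        cs=max(cv2.findContours(k,cv2.RETR_EXTERNAL,cv2.CHAIN_APPROX_NONE)[0],key=cv2.contourArea)
        pt=np.array([ray(n,z[0]-(q[4:6] if n=='top' else q[6:8]),.0585)[:2] for z in cs]);(cx,cy),r=cv2.minEnclosingCircle((pt*1e3).astype(np.float32))
        print(n,R.T@(np.array([cx,cy])/1e3-q[:2])*1e3,r, pt.mean(0))
    print('brass',ray('top',np.array((232.9,213.9))-q[4:6],.015))
E
python3 fit2.py
```

```text
[ 0.5798 -0.2812 -0.1163 52.6948 -0.2758  0.3958  0.3308  1.0321] -6.6635595695057575
[[-0.8, -0.8], [0.8, -0.5], [0.4, -1.8], [1.0, -1.1], [0.8, -0.3], [-0.3, 0.4], [-2.4, 0.5], [0.1, 0.2], [0.0, 1.1], [-0.4, 1.0], [-1.1, -0.0], [0.1, 0.4], [-0.5, -0.1], [-0.2, -0.1], [0.8, -0.7], [0.8, 0.5], [-0.2, 0.2], [0.1, -0.1], [-0.1, -0.4], [0.6, -0.7], [-0.6, -0.1], [-0.0, 0.2]]
pad top [-100.69551105   -2.15875632]
top [-98.48211541  -2.00828692] 38.37888717651367 [ 0.48088785 -0.27253415]
side [-99.44602865  -1.36075934] 39.143165588378906 [ 0.48095317 -0.27123342]
brass [0.41037733 0.09564788 0.015     ]
```

```bash
cat >> h.py <<'E'
def SW(x,y,z):
    a,b,t=np.load('stand.npy');c,s=np.cos(t),np.sin(t);return np.array([a+(c*x-s*y)/1e3,b+(s*x+c*y)/1e3,z/1e3])
from scipy.spatial.transform import Rotation as Ro
def goal(*ps,hd=None):
    "print shift/turn for each goal from measured pose"
    s=readout.sense();R=s['orientation'];p=s['tool_pos'];t=np.load('stand.npy')[2] if hd is None else hd
    c,q=np.cos(t),np.sin(t);G=np.array([[c,q,0],[q,-c,0],[0,0,-1.]])
    w=Ro.from_matrix(R.T@G).as_rotvec()/np.radians(45)
    a,b,h=np.load('stand.npy');d=p[:2]-[a,b];cs,sn=np.cos(h),np.sin(h)
    print('t',round(s['time'],2),'stand xyz',np.round([(cs*d[0]+sn*d[1])*1e3,(-sn*d[0]+cs*d[1])*1e3,p[2]*1e3],1),'F',np.round(s['ft_force'],1),'grip',round(s['grip_width'],3),'turn',np.round(w,4))
    for g in ps: print(np.round(g,3),'->',np.round(R.T@(np.array(g)-p)/.5,4))
E
python3 -c "
from h import *
goal((.265,.621,.30),(.43,.15,.30),SW(-190,0,200))"
```

```text
t 0.1 stand xyz [-417.9  859.1  225.7] F [ 0.4  0.1 -0.3] grip 1.005 turn [ 1.900e-03  1.000e-04 -3.648e-01]
[0.265 0.621 0.3  ] -> [ 0.0007 -0.001  -0.1485]
[0.43 0.15 0.3 ] -> [ 0.6736  0.7362 -0.1473]
[ 0.391 -0.259  0.2  ] -> [0.9228 1.5192 0.0539]
```

>>> {"name": "servo_tool", "arguments": {"rows": [{"x": 0.02,"y": 0.03,"z": -0.1},{"x": 0.1,"y": 0.1,"z": -0.147,"fingers": 0},{"x": 0.2,"y": 0.2,"z": -0.147,"fingers": 0},{"x": 0.3,"y": 0.31,"z": -0.147,"wz": -0.365,"fingers": 0},{"x": 0.38,"y": 0.4,"z": -0.147,"wz": -0.365,"fingers": 0},{"x": 0.46,"y": 0.49,"z": -0.147,"wz": -0.365,"fingers": 0},{"x": 0.54,"y": 0.58,"z": -0.147,"wz": -0.365,"fingers": 0},{"x": 0.62,"y": 0.67,"z": -0.147,"wz": -0.365,"fingers": 0},{"x": 0.674,"y": 0.736,"z": -0.147,"wz": -0.365,"fingers": 0},{"x": 0.674,"y": 0.736,"z": -0.147,"wz": -0.365,"fingers": 0}]}}

```text
validation failed for argument at $.ro...
```

```bash
python3 -c "
from h import *
goal(SW(-175,-2,110),SW(-175,-2,80))"
```

```text
t 0.1 stand xyz [-417.9  859.1  225.7] F [ 0.4  0.1 -0.3] grip 1.005 turn [ 1.900e-03  1.000e-04 -3.648e-01]
[ 0.406 -0.263  0.11 ] -> [0.9527 1.5143 0.2339]
[ 0.406 -0.263  0.08 ] -> [0.9527 1.5142 0.2939]
```

>>> {"name": "servo_tool", "arguments": {"rows": [{"wx": 0,"wy": 0,"wz": 0,"x": 0.02,"y": 0.03,"z": -0.1,"fingers": 0},{"wx": 0,"wy": 0,"wz": 0,"x": 0.1,"y": 0.1,"z": -0.147,"fingers": 0},{"wx": 0,"wy": 0,"wz": 0,"x": 0.2,"y": 0.2,"z": -0.147,"fingers": 0},{"wx": 0,"wy": 0,"wz": -0.365,"x": 0.3,"y": 0.31,"z": -0.147,"fingers": 0},{"wx": 0,"wy": 0,"wz": -0.365,"x": 0.38,"y": 0.4,"z": -0.147,"fingers": 0},{"wx": 0,"wy": 0,"wz": -0.365,"x": 0.46,"y": 0.49,"z": -0.147,"fingers": 0},{"wx": 0,"wy": 0,"wz": -0.365,"x": 0.54,"y": 0.58,"z": -0.147,"fingers": 0},{"wx": 0,"wy": 0,"wz": -0.365,"x": 0.62,"y": 0.67,"z": -0.147,"fingers": 0},{"wx": 0,"wy": 0,"wz": -0.365,"x": 0.674,"y": 0.736,"z": -0.147,"fingers": 0},{"wx": 0,"wy": 0,"wz": -0.365,"x": 0.674,"y": 0.736,"z": -0.147,"fingers": 0}]}}

```text
time: 1.35
tool_pos: [0.4306, 0.1473, 0.3001]
orientation: [[0.993, -0.12, -0.0], [-0.12, -0.993, -0.0], [-0.0, 0.0, -1.0]]
ft_force: [0.1, 0.5, -0.4]
grip_width: 0.004
gripper_force: 0.0
```

```bash
python3 -c "
from h import *
goal(SW(-175,-2,110),SW(-175,-2,80))"
```

```text
t 1.35 stand xyz [-197.9  408.3  300.1] F [ 0.1  0.5 -0.4] grip 0.004 turn [ 0.0001  0.0002 -0.0055]
[ 0.406 -0.263  0.11 ] -> [0.0494 0.8203 0.3802]
[ 0.406 -0.263  0.08 ] -> [0.0494 0.8203 0.4402]
```

>>> {"name": "servo_tool", "arguments": {"rows": [{"wx": 0,"wy": 0,"wz": -0.006,"x": 0.005,"y": 0.12,"z": 0,"fingers": 0},{"wx": 0,"wy": 0,"wz": -0.006,"x": 0.01,"y": 0.24,"z": 0,"fingers": 0},{"wx": 0,"wy": 0,"wz": -0.006,"x": 0.02,"y": 0.36,"z": 0,"fingers": 0},{"wx": 0,"wy": 0,"wz": -0.006,"x": 0.03,"y": 0.47,"z": 0.05,"fingers": 0},{"wx": 0,"wy": 0,"wz": -0.006,"x": 0.04,"y": 0.57,"z": 0.1,"fingers": 0},{"wx": 0,"wy": 0,"wz": -0.006,"x": 0.049,"y": 0.67,"z": 0.17,"fingers": 0},{"wx": 0,"wy": 0,"wz": -0.006,"x": 0.049,"y": 0.77,"z": 0.24,"fingers": 0},{"wx": 0,"wy": 0,"wz": -0.006,"x": 0.049,"y": 0.82,"z": 0.33,"fingers": 0},{"wx": 0,"wy": 0,"wz": -0.006,"x": 0.049,"y": 0.82,"z": 0.38,"fingers": 0},{"wx": 0,"wy": 0,"wz": -0.006,"x": 0.049,"y": 0.82,"z": 0.38,"fingers": 0}]}}

```text
time: 2.6
tool_pos: [0.4059, -0.2592, 0.1081]
orientation: [[0.994, -0.112, -0.005], [-0.112, -0.994, 0.001], [-0.005, -0.001, -1.0]]
ft_force: [0.0, -0.7, 0.3]
grip_width: 0.004
gripper_force: 0.0
```

```bash
python3 - <<'E'
from h import *
im=shot('side','side1.png')[140:260,260:400]
cv2.imwrite('pics/fing.png',cv2.cvtColor(cv2.resize(im,None,fx=5,fy=5,interpolation=cv2.INTER_CUBIC),cv2.COLOR_RGB2BGR))
s=readout.sense();print((proj('side',s['tool_pos'])-[260,140])*5)
goal(SW(-160,-2,110),SW(-160,-2,57),SW(-150,-2,57))
E
```

```text
[222.02631162 311.09013066]
t 2.65 stand xyz [-174.     1.7  109.7] F [ 0.5 -0.5  0.6] grip 0.003 turn [0.0001 0.0025 0.007 ]
[ 0.421 -0.265  0.11 ] -> [ 0.0279  0.0075 -0.0006]
[ 0.421 -0.265  0.057] -> [0.0281 0.0075 0.1054]
[ 0.431 -0.266  0.057] -> [0.0481 0.0076 0.1053]
```

View pics/fing.png

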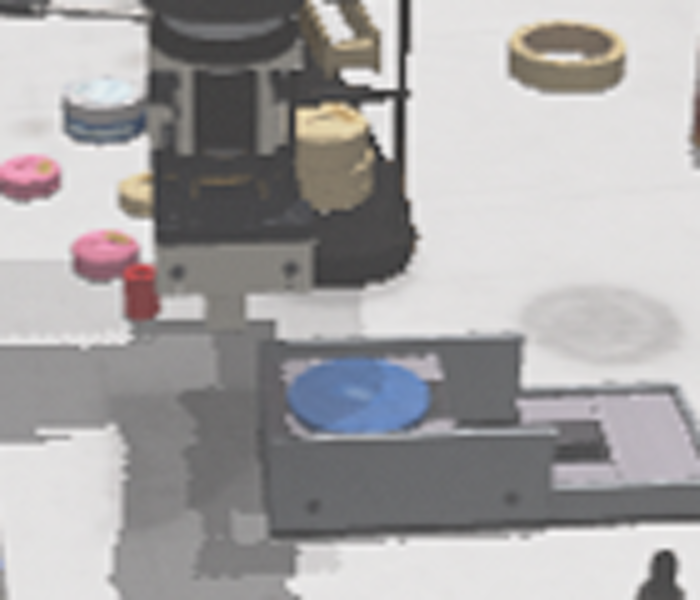

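The tip is just behind and left of the upper deck at crop (226,330), and the pad at (358,397) hasn't moved. I'll descend behind the pad, then push slowly.

>>> {"name": "servo_tool", "arguments": {"rows": [{"wx": 0,"wy": 0.0025,"wz": 0.007,"x": 0.01,"y": 0.0075,"z": 0.02,"fingers": 0},{"wx": 0,"wy": 0.0025,"wz": 0.007,"x": 0.01,"y": 0.0075,"z": 0.05,"fingers": 0},{"wx": 0,"wy": 0.0025,"wz": 0.007,"x": 0.01,"y": 0.0075,"z": 0.08,"fingers": 0},{"wx": 0,"wy": 0.0025,"wz": 0.007,"x": 0.01,"y": 0.0075,"z": 0.1,"fingers": 0},{"wx": 0,"wy": 0.0025,"wz": 0.007,"x": 0.01,"y": 0.0075,"z": 0.107,"fingers": 0},{"wx": 0,"wy": 0.0025,"wz": 0.007,"x": 0.01,"y": 0.0075,"z": 0.109,"fingers": 0},{"wx": 0,"wy": 0.0025,"wz": 0.007,"x": 0.02,"y": 0.0075,"z": 0.109,"fingers": 0},{"wx": 0,"wy": 0.0025,"wz": 0.007,"x": 0.03,"y": 0.0075,"z": 0.109,"fingers": 0},{"wx": 0,"wy": 0.0025,"wz": 0.007,"x": 0.04,"y": 0.0075,"z": 0.109,"fingers": 0},{"wx": 0,"wy": 0.0025,"wz": 0.007,"x": 0.046,"y": 0.0075,"z": 0.109,"fingers": 0}]}}

```text
time: 3.9
tool_pos: [0.4301, -0.2661, 0.0556]
orientation: [[0.993, -0.117, 0.002], [-0.117, -0.993, -0.0], [0.002, 0.0, -1.0]]
ft_force: [-0.2, 0.1, 0.3]
grip_width: 0.004
gripper_force: 0.2
```

```bash
python3 -c "
from h import *
goal(SW(-95,-2,55),SW(-88.5,-2,55))"
```

```text
t 3.9 stand xyz [-150.4   -2.4   55.6] F [-0.2  0.1  0.3] grip 0.004 turn [ 0.     -0.0027 -0.0007]
[ 0.485 -0.272  0.055] -> [ 0.1109 -0.0008  0.0014]
[ 0.492 -0.273  0.055] -> [ 0.1239 -0.0008  0.0015]
```

>>> {"name": "servo_tool", "arguments": {"rows": [{"wx": 0,"wy": -0.002,"wz": 0,"x": 0.012,"y": 0,"z": 0.001,"fingers": 0},{"wx": 0,"wy": -0.002,"wz": 0,"x": 0.025,"y": 0,"z": 0.001,"fingers": 0},{"wx": 0,"wy": -0.002,"wz": 0,"x": 0.038,"y": 0,"z": 0.001,"fingers": 0},{"wx": 0,"wy": -0.002,"wz": 0,"x": 0.05,"y": 0,"z": 0.001,"fingers": 0},{"wx": 0,"wy": -0.002,"wz": 0,"x": 0.063,"y": 0,"z": 0.001,"fingers": 0},{"wx": 0,"wy": -0.002,"wz": 0,"x": 0.075,"y": 0,"z": 0.001,"fingers": 0},{"wx": 0,"wy": -0.002,"wz": 0,"x": 0.085,"y": 0,"z": 0.001,"fingers": 0},{"wx": 0,"wy": -0.002,"wz": 0,"x": 0.093,"y": 0,"z": 0.001,"fingers": 0},{"wx": 0,"wy": -0.002,"wz": 0,"x": 0.1,"y": 0,"z": 0.001,"fingers": 0},{"wx": 0,"wy": -0.002,"wz": 0,"x": 0.104,"y": 0,"z": 0.001,"fingers": 0}]}}

```text
time: 5.15
tool_pos: [0.4815, -0.2721, 0.0552]
orientation: [[0.993, -0.117, 0.0], [-0.117, -0.993, -0.0], [0.0, -0.0, -1.0]]
ft_force: [-1.7, -0.2, 2.6]
grip_width: 0.009
gripper_force: 1.1
```

```bash
python3 - <<'E'
from h import *
for n in('top','side'):
    im=shot(n,n+'2.png')
A=cv2.imread('pics/top2.png')[140:250,325:410];B=cv2.imread('pics/side2.png')[180:270,290:420]
A=cv2.resize(A,None,fx=4.6,fy=4.6,interpolation=3);B=cv2.resize(B,None,fx=3.1,fy=5.6-2.5,interpolation=3)
c=np.zeros((506,800,3),np.uint8);c[:A.shape[0],:A.shape[1]]=A;c[:B.shape[0],391:391+B.shape[1]]=B;cv2.imwrite('pics/c2.png',c)
goal(SW(-88.5,-2,55),SW(-120,-2,55))
E
```

```text
t 5.25 stand xyz [-98.7  -2.4  55.1] F [-1.4 -0.5  1.3] grip 0.003 turn [ 0.     -0.0008 -0.0007]
[ 0.492 -0.273  0.055] -> [ 0.0203 -0.0008  0.0003]
[ 0.46  -0.269  0.055] -> [-0.0427 -0.0008  0.0003]
```

View pics/c2.png

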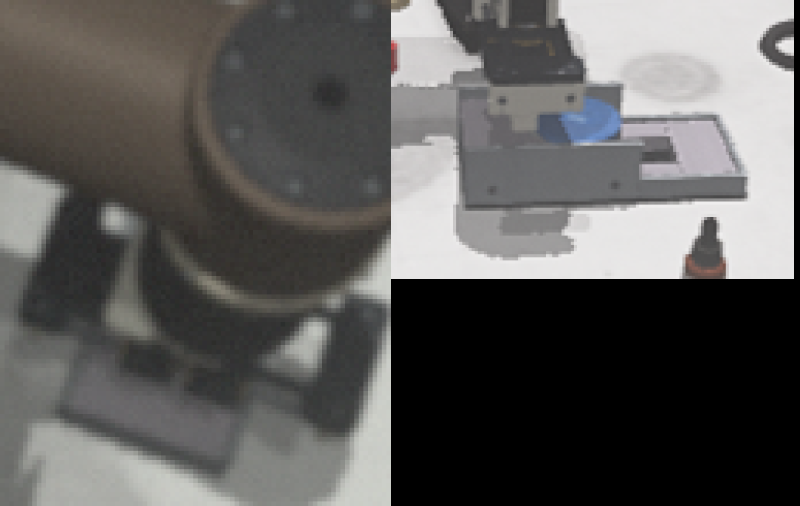

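The top view is blocked by the arm. The side crop shows the pad pushed partway, with its front rim near (620,115). I'll measure that rim.

```bash
python3 - <<'E'
from h import *
d=np.array([.33,1.03]);t=np.load('stand.npy');c,s=np.cos(t[2]),np.sin(t[2])
for f in('side0','side2'):
    hsv=cv2.cvtColor(cv2.imread(f'pics/{f}.png'),cv2.COLOR_BGR2HSV);m=cv2.inRange(hsv,(100,90,60),(125,255,255));k=m*0;k[203:235,305:375]=m[203:235,305:375]
    ys,xs=np.nonzero(k);P=np.array([ray('side',np.array(q)-d,.0585)[:2] for q in zip(xs,ys)])-t[:2]
    X=(P@[c,s])*1e3;print(f,np.percentile(X,[0,1,99,100]),X.mean())
E
```

```text
side0 [-137.62968922 -135.63312801  -64.33435343  -62.17543139] -99.59282638353308
side2 [-63.58796714 -60.260886   -10.61997305  -9.05666466] -34.064271794476205
```

>>> {"name": "servo_tool", "arguments": {"rows": [{"wx": 0,"wy": 0,"wz": 0,"x": 0.006,"y": 0,"z": 0,"fingers": 0},{"wx": 0,"wy": 0,"wz": 0,"x": 0.012,"y": 0,"z": 0,"fingers": 0},{"wx": 0,"wy": 0,"wz": 0,"x": 0.017,"y": 0,"z": 0,"fingers": 0},{"wx": 0,"wy": 0,"wz": 0,"x": 0.017,"y": 0,"z": 0,"fingers": 0},{"wx": 0,"wy": 0,"wz": 0,"x": -0.02,"y": 0,"z": 0,"fingers": 0},{"wx": 0,"wy": 0,"wz": 0,"x": -0.08,"y": 0,"z": 0,"fingers": 0},{"wx": 0,"wy": 0,"wz": 0,"x": -0.12,"y": 0,"z": -0.02,"fingers": 0},{"wx": 0,"wy": 0,"wz": 0,"x": -0.12,"y": 0,"z": -0.08,"fingers": 0},{"wx": 0,"wy": 0,"wz": 0,"x": -0.12,"y": 0,"z": -0.12,"fingers": 0},{"wx": 0,"wy": 0,"wz": 0,"x": -0.12,"y": 0,"z": -0.12,"fingers": 0}]}}

```text
time: 6.5
tool_pos: [0.423, -0.2654, 0.1168]
orientation: [[0.993, -0.116, 0.004], [-0.116, -0.993, -0.001], [0.004, 0.0, -1.0]]
ft_force: [-0.3, 0.2, -0.4]
grip_width: 0.009
gripper_force: 0.0
```

```bash
python3 - <<'E'
from h import *
im=shot('side','side3.png')[150:260,290:430]
cv2.imwrite('pics/c3.png',cv2.cvtColor(cv2.resize(im,None,fx=5,fy=5,interpolation=3),cv2.COLOR_RGB2BGR))
goal(SW(-95,0,115),SW(-80,0,100),SW(-80,0,56))
E
```

```text
t 6.55 stand xyz [-158.4   -2.3  115.7] F [ 0.5 -1.  -0.2] grip 0.003 turn [-0.     -0.0031 -0.0008]
[ 0.485 -0.27   0.115] -> [ 0.1268 -0.0047  0.0016]
[ 0.5   -0.272  0.1  ] -> [ 0.1568 -0.0048  0.0317]
[ 0.5   -0.272  0.056] -> [ 0.1566 -0.0048  0.1197]
```

View pics/c3.png

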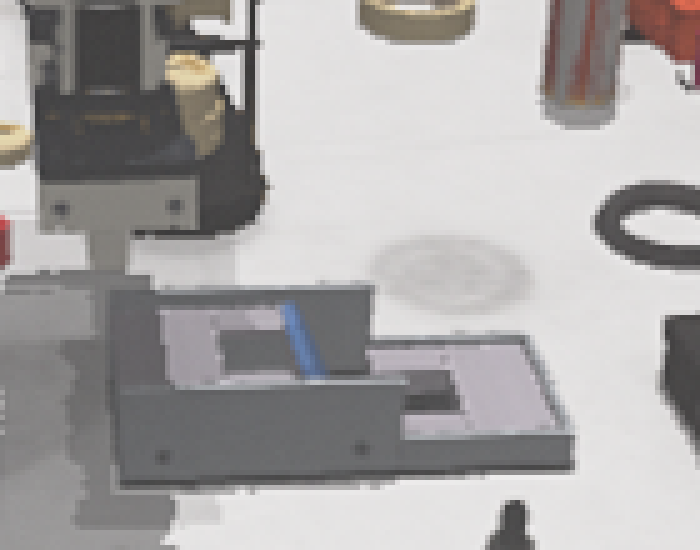

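The pad stands on edge in the trough, leaning on the deck edge, with its top rim from crop (287,303) to (318,375). I'll lower into the slot and check first at z 50 that the fingers fit.

>>> {"name": "servo_tool", "arguments": {"rows": [{"wx": 0,"wy": -0.003,"wz": 0,"x": 0.05,"y": -0.0048,"z": 0,"fingers": 0},{"wx": 0,"wy": -0.003,"wz": 0,"x": 0.11,"y": -0.0048,"z": 0,"fingers": 0},{"wx": 0,"wy": -0.003,"wz": 0,"x": 0.157,"y": -0.0048,"z": 0,"fingers": 0},{"wx": 0,"wy": -0.003,"wz": 0,"x": 0.157,"y": -0.0048,"z": 0.02,"fingers": 0},{"wx": 0,"wy": -0.003,"wz": 0,"x": 0.157,"y": -0.0048,"z": 0.06,"fingers": 0},{"wx": 0,"wy": -0.003,"wz": 0,"x": 0.157,"y": -0.0048,"z": 0.1,"fingers": 0},{"wx": 0,"wy": -0.003,"wz": 0,"x": 0.157,"y": -0.0048,"z": 0.12,"fingers": 0},{"wx": 0,"wy": -0.003,"wz": 0,"x": 0.157,"y": -0.0048,"z": 0.126,"fingers": 0},{"wx": 0,"wy": -0.003,"wz": 0,"x": 0.157,"y": -0.0048,"z": 0.131,"fingers": 0},{"wx": 0,"wy": -0.003,"wz": 0,"x": 0.157,"y": -0.0048,"z": 0.131,"fingers": 0}]}}

```text
time: 7.8
tool_pos: [0.5002, -0.2719, 0.0501]
orientation: [[0.993, -0.117, -0.001], [-0.117, -0.993, 0.0], [-0.001, 0.0, -1.0]]
ft_force: [-0.3, -0.6, -0.1]
grip_width: 0.006
gripper_force: 0.0
```

```bash
python3 -c "
from h import *
goal(SW(-80,0,45),SW(-20,0,45),SW(15,0,45))"
```

```text
t 7.8 stand xyz [-80.2  -0.   50.1] F [-0.3 -0.6 -0.1] grip 0.006 turn [ 0.0001  0.0017 -0.0007]
[ 0.5   -0.272  0.045] -> [ 0.0004 -0.0001  0.0101]
[ 0.56  -0.279  0.045] -> [ 1.204e-01 -1.000e-04  1.000e-02]
[ 0.595 -0.283  0.045] -> [ 0.1904 -0.0002  0.0099]
```

The fingers fit in the slot with no force. Now I'll push the pad over.

>>> {"name": "servo_tool", "arguments": {"rows": [{"wx": 0,"wy": 0.001,"wz": 0,"x": 0,"y": 0,"z": 0.01,"fingers": 0},{"wx": 0,"wy": 0.001,"wz": 0,"x": 0.015,"y": 0,"z": 0.01,"fingers": 0},{"wx": 0,"wy": 0.001,"wz": 0,"x": 0.03,"y": 0,"z": 0.01,"fingers": 0},{"wx": 0,"wy": 0.001,"wz": 0,"x": 0.045,"y": 0,"z": 0.01,"fingers": 0},{"wx": 0,"wy": 0.001,"wz": 0,"x": 0.06,"y": 0,"z": 0.01,"fingers": 0},{"wx": 0,"wy": 0.001,"wz": 0,"x": 0.075,"y": 0,"z": 0.01,"fingers": 0},{"wx": 0,"wy": 0.001,"wz": 0,"x": 0.09,"y": 0,"z": 0.01,"fingers": 0},{"wx": 0,"wy": 0.001,"wz": 0,"x": 0.105,"y": 0,"z": 0.01,"fingers": 0},{"wx": 0,"wy": 0.001,"wz": 0,"x": 0.12,"y": 0,"z": 0.01,"fingers": 0},{"wx": 0,"wy": 0.001,"wz": 0,"x": 0.13,"y": 0,"z": 0.01,"fingers": 0}]}}

```text
time: 9.05
tool_pos: [0.565, -0.2795, 0.0445]
orientation: [[0.993, -0.117, -0.001], [-0.117, -0.993, 0.0], [-0.001, 0.0, -1.0]]
ft_force: [-0.3, -1.1, 0.2]
grip_width: 0.002
gripper_force: 0.0
```

```bash
python3 -c "
from h import *
goal(SW(-20,0,45),SW(15,0,45))"
```

```text
t 9.05 stand xyz [-14.9  -0.1  44.5] F [-0.3 -1.1  0.2] grip 0.002 turn [ 0.      0.0014 -0.0008]
[ 0.56  -0.279  0.045] -> [-0.0102 -0.0001 -0.001 ]
[ 0.595 -0.283  0.045] -> [ 0.0598 -0.0002 -0.0011]
```

>>> {"name": "servo_tool", "arguments": {"rows": [{"wx": 0,"wy": 0.001,"wz": 0,"x": 0.01,"y": 0,"z": 0,"fingers": 0},{"wx": 0,"wy": 0.001,"wz": 0,"x": 0.02,"y": 0,"z": 0,"fingers": 0},{"wx": 0,"wy": 0.001,"wz": 0,"x": 0.03,"y": 0,"z": 0,"fingers": 0},{"wx": 0,"wy": 0.001,"wz": 0,"x": 0.04,"y": 0,"z": 0,"fingers": 0},{"wx": 0,"wy": 0.001,"wz": 0,"x": 0.05,"y": 0,"z": 0,"fingers": 0},{"wx": 0,"wy": 0.001,"wz": 0,"x": 0.06,"y": 0,"z": 0,"fingers": 0},{"wx": 0,"wy": 0.001,"wz": 0,"x": 0.06,"y": 0,"z": 0,"fingers": 0},{"wx": 0,"wy": 0.001,"wz": 0,"x": 0.06,"y": 0,"z": -0.04,"fingers": 0},{"wx": 0,"wy": 0.001,"wz": 0,"x": 0.02,"y": 0,"z": -0.12,"fingers": 0},{"wx": 0,"wy": 0.001,"wz": 0,"x": -0.06,"y": 0,"z": -0.14,"fingers": 0}]}}

```text
time: 10.3
tool_pos: [0.5363, -0.2764, 0.1169]
orientation: [[0.993, -0.116, 0.003], [-0.116, -0.993, -0.001], [0.004, 0.001, -1.0]]
ft_force: [-0.1, 0.6, -0.5]
grip_width: -0.003
gripper_force: 0.0
```

```bash
python3 - <<'E'
from h import *
im=shot('side','side4.png')[150:260,290:430]
cv2.imwrite('pics/c4.png',cv2.cvtColor(cv2.resize(im,None,fx=5,fy=5,interpolation=3),cv2.COLOR_RGB2BGR))
goal(SW(-60,0,110),SW(-62,0,24))
E
```

```text
t 10.35 stand xyz [-4.96e+01  1.00e-01  1.17e+02] F [-8.   2.1 -2.5] grip 0.006 turn [-0.001  -0.0009 -0.0021]
[ 0.52  -0.274  0.11 ] -> [-0.0207  0.0002  0.014 ]
[ 0.518 -0.274  0.024] -> [-0.0249  0.0004  0.186 ]
```

View pics/c4.png

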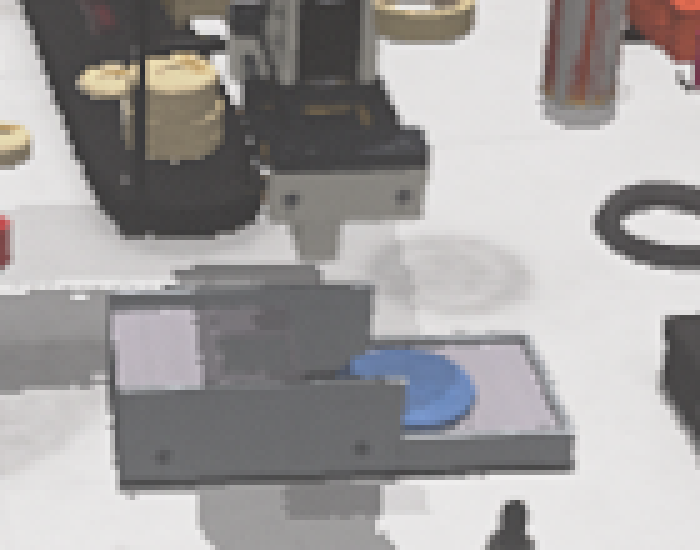

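The pad lies on the lower deck, its plain side up, with no pale mark visible. Its front rim is at crop (473,390). Next I'll slide it to the stop.

>>> {"name": "servo_tool", "arguments": {"rows": [{"wx": 0,"wy": 0,"wz": -0.002,"x": 0,"y": 0,"z": 0.06,"fingers": 0},{"wx": 0,"wy": 0,"wz": -0.002,"x": 0,"y": 0,"z": 0.12,"fingers": 0},{"wx": 0,"wy": 0,"wz": -0.002,"x": 0,"y": 0,"z": 0.16,"fingers": 0},{"wx": 0,"wy": 0,"wz": -0.002,"x": 0,"y": 0,"z": 0.185,"fingers": 0},{"wx": 0,"wy": 0,"wz": -0.002,"x": 0.002,"y": 0,"z": 0.19,"fingers": 0},{"wx": 0,"wy": 0,"wz": -0.002,"x": 0.015,"y": 0,"z": 0.19,"fingers": 0},{"wx": 0,"wy": 0,"wz": -0.002,"x": 0.03,"y": 0,"z": 0.19,"fingers": 0},{"wx": 0,"wy": 0,"wz": -0.002,"x": 0.045,"y": 0,"z": 0.19,"fingers": 0},{"wx": 0,"wy": 0,"wz": -0.002,"x": 0.06,"y": 0,"z": 0.19,"fingers": 0},{"wx": 0,"wy": 0,"wz": -0.002,"x": 0.07,"y": 0,"z": 0.19,"fingers": 0}]}}

```text
time: 11.6
tool_pos: [0.5701, -0.2802, 0.0196]
orientation: [[0.993, -0.115, -0.0], [-0.115, -0.993, -0.0], [-0.0, 0.0, -1.0]]
ft_force: [-0.9, 0.4, 0.5]
grip_width: 0.005
gripper_force: 0.3
```

```bash
python3 -c "
from h import *
goal(SW(2,0,22),SW(5.5,0,22))"
```

```text
t 11.6 stand xyz [-9.8 -0.1 19.6] F [-0.9  0.4  0.5] grip 0.005 turn [0.     0.0003 0.0012]
[ 0.582 -0.281  0.022] -> [ 0.0236 -0.0001 -0.0047]
[ 0.585 -0.282  0.022] -> [ 0.0306 -0.0001 -0.0047]
```

>>> {"name": "servo_tool", "arguments": {"rows": [{"wx": 0,"wy": 0,"wz": 0.001,"x": 0,"y": 0,"z": -0.005,"fingers": 0},{"wx": 0,"wy": 0,"wz": 0.001,"x": 0.005,"y": 0,"z": -0.005,"fingers": 0},{"wx": 0,"wy": 0,"wz": 0.001,"x": 0.01,"y": 0,"z": -0.005,"fingers": 0},{"wx": 0,"wy": 0,"wz": 0.001,"x": 0.015,"y": 0,"z": -0.005,"fingers": 0},{"wx": 0,"wy": 0,"wz": 0.001,"x": 0.019,"y": 0,"z": -0.005,"fingers": 0},{"wx": 0,"wy": 0,"wz": 0.001,"x": 0.022,"y": 0,"z": -0.005,"fingers": 0},{"wx": 0,"wy": 0,"wz": 0.001,"x": 0.025,"y": 0,"z": -0.005,"fingers": 0},{"wx": 0,"wy": 0,"wz": 0.001,"x": 0.028,"y": 0,"z": -0.005,"fingers": 0},{"wx": 0,"wy": 0,"wz": 0.001,"x": 0.03,"y": 0,"z": -0.005,"fingers": 0},{"wx": 0,"wy": 0,"wz": 0.001,"x": 0.03,"y": 0,"z": -0.005,"fingers": 0}]}}

```text
time: 12.85
tool_pos: [0.5842, -0.2818, 0.022]
orientation: [[0.993, -0.116, -0.001], [-0.116, -0.993, 0.0], [-0.001, -0.0, -1.0]]
ft_force: [-1.8, -0.1, 1.1]
grip_width: 0.003
gripper_force: 1.3
```

```bash
python3 -c "
from h import *
goal(SW(7,0,22),SW(9,0,22))"
```

```text
t 12.85 stand xyz [ 4.4 -0.1 22. ] F [-1.8 -0.1  1.1] grip 0.003 turn [-0.      0.0012  0.0002]
[ 0.587 -0.282  0.022] -> [ 0.0053 -0.0001  0.    ]
[ 0.589 -0.282  0.022] -> [ 0.0093 -0.0001  0.    ]
```

>>> {"name": "servo_tool", "arguments": {"rows": [{"wx": 0,"wy": 0,"wz": 0,"x": 0.001,"y": 0,"z": 0,"fingers": 0},{"wx": 0,"wy": 0,"wz": 0,"x": 0.002,"y": 0,"z": 0,"fingers": 0},{"wx": 0,"wy": 0,"wz": 0,"x": 0.003,"y": 0,"z": 0,"fingers": 0},{"wx": 0,"wy": 0,"wz": 0,"x": 0.004,"y": 0,"z": 0,"fingers": 0},{"wx": 0,"wy": 0,"wz": 0,"x": 0.004,"y": 0,"z": 0,"fingers": 0},{"wx": 0,"wy": 0,"wz": 0,"x": 0.004,"y": 0,"z": 0,"fingers": 0},{"wx": 0,"wy": 0,"wz": 0,"x": 0.004,"y": 0,"z": 0,"fingers": 0},{"wx": 0,"wy": 0,"wz": 0,"x": 0.004,"y": 0,"z": 0,"fingers": 0},{"wx": 0,"wy": 0,"wz": 0,"x": 0.004,"y": 0,"z": 0,"fingers": 0},{"wx": 0,"wy": 0,"wz": 0,"x": 0.004,"y": 0,"z": 0,"fingers": 0}]}}

```text
time: 14.1
tool_pos: [0.5845, -0.2818, 0.0218]
orientation: [[0.993, -0.116, -0.004], [-0.116, -0.993, 0.001], [-0.004, -0.0, -1.0]]
ft_force: [-7.9, 1.5, 4.6]
grip_width: 0.003
gripper_force: 4.3
```

```bash
python3 - <<'E'
from h import *
im=shot('side','side5.png')
d=np.array([.33,1.03]);t=np.load('stand.npy');c,s=np.cos(t[2]),np.sin(t[2])
hsv=cv2.cvtColor(im,cv2.COLOR_RGB2HSV);m=cv2.inRange(hsv,(100,90,60),(125,255,255));k=m*0;k[205:245,340:415]=m[205:245,340:415]
ys,xs=np.nonzero(k);P=np.array([ray('side',np.array(q)-d,.0265)[:2] for q in zip(xs,ys)])-t[:2]
X=(P@[c,s])*1e3;Y=(P@[-s,c])*1e3;print(np.percentile(X,[0,1,99,100]),X.mean(),Y.min(),Y.max(),Y.mean())
goal(SW(7,0,22))
E
```

```text
[42.25858616 43.09898455 92.40632644 92.88292446] 68.37410082086164 -40.99224768964053 25.07475131033287 -12.686826483054809
t 14.15 stand xyz [ 4.8 -0.1 21.8] F [-8.   1.   5.2] grip 0.006 turn [-0.0003  0.0046 -0.0004]
[ 0.587 -0.282  0.022] -> [ 0.0044 -0.0002 -0.0003]
```

The force reached 8 N with no further motion, so the pad is against the stop. I'll back off, rise and go to the brass weight.

```bash
python3 -c "
from h import *
goal(SW(-15,0,22),SW(-15,0,300),(.41,-.08,.3),(.41,.0956,.30),hd=0)"
```

```text
t 14.15 stand xyz [ 4.8 -0.1 21.8] F [-8.   1.   5.2] grip 0.006 turn [-0.0006  0.0045 -0.1485]
[ 0.565 -0.279  0.022] -> [-0.0396 -0.0002 -0.0002]
[ 0.565 -0.279  0.3  ] -> [-4.160e-02 -3.000e-04 -5.562e-01]
[ 0.41 -0.08  0.3 ] -> [-0.3957 -0.3605 -0.5548]
[0.41  0.096 0.3  ] -> [-0.4366 -0.7093 -0.5546]
```

>>> {"name": "servo_tool", "arguments": {"rows": [{"wx": 0,"wy": 0.0045,"wz": 0,"x": -0.01,"y": 0,"z": 0,"fingers": 0},{"wx": 0,"wy": 0.0045,"wz": 0,"x": -0.04,"y": 0,"z": 0,"fingers": 0},{"wx": 0,"wy": 0.0045,"wz": 0,"x": -0.04,"y": 0,"z": -0.1,"fingers": 0},{"wx": 0,"wy": 0.0045,"wz": 0,"x": -0.042,"y": 0,"z": -0.22,"fingers": 0},{"wx": 0,"wy": 0.0045,"wz": 0,"x": -0.06,"y": 0,"z": -0.34,"fingers": 0},{"wx": 0,"wy": 0.0045,"wz": 0,"x": -0.09,"y": 0,"z": -0.46,"fingers": 0},{"wx": 0,"wy": 0.0045,"wz": -0.148,"x": -0.15,"y": -0.05,"z": -0.555,"fingers": 0},{"wx": 0,"wy": 0.0045,"wz": -0.148,"x": -0.22,"y": -0.14,"z": -0.555,"fingers": 65},{"wx": 0,"wy": 0.0045,"wz": -0.148,"x": -0.29,"y": -0.23,"z": -0.555,"fingers": 65},{"wx": 0,"wy": 0.0045,"wz": -0.148,"x": -0.36,"y": -0.33,"z": -0.555,"fingers": 65}]}}

```text
time: 15.4
tool_pos: [0.4254, -0.0963, 0.2995]
orientation: [[1.0, -0.001, 0.005], [-0.001, -1.0, 0.0], [0.005, -0.0, -1.0]]
ft_force: [0.7, 1.5, 0.1]
grip_width: 0.282
gripper_force: 0.0
```

```bash
python3 -c "
from h import *
goal((.41,.0956,.30),(.41,.0956,.08),hd=0)"
```

```text
t 15.4 stand xyz [-174.9  165.7  299.5] F [0.7 1.5 0.1] grip 0.282 turn [-0.0006 -0.0061 -0.0013]
[0.41  0.096 0.3  ] -> [-0.0311 -0.3839 -0.001 ]
[0.41  0.096 0.08 ] -> [-0.0332 -0.3837  0.439 ]
```

>>> {"name": "servo_tool", "arguments": {"rows": [{"wx": 0,"wy": -0.006,"wz": -0.001,"x": -0.02,"y": -0.1,"z": 0,"fingers": 65},{"wx": 0,"wy": -0.006,"wz": -0.001,"x": -0.031,"y": -0.2,"z": 0,"fingers": 65},{"wx": 0,"wy": -0.006,"wz": -0.001,"x": -0.031,"y": -0.3,"z": 0,"fingers": 65},{"wx": 0,"wy": -0.006,"wz": -0.001,"x": -0.032,"y": -0.38,"z": 0.05,"fingers": 65},{"wx": 0,"wy": -0.006,"wz": -0.001,"x": -0.032,"y": -0.384,"z": 0.15,"fingers": 65},{"wx": 0,"wy": -0.006,"wz": -0.001,"x": -0.033,"y": -0.384,"z": 0.25,"fingers": 65},{"wx": 0,"wy": -0.006,"wz": -0.001,"x": -0.033,"y": -0.384,"z": 0.35,"fingers": 65},{"wx": 0,"wy": -0.006,"wz": -0.001,"x": -0.033,"y": -0.384,"z": 0.42,"fingers": 65},{"wx": 0,"wy": -0.006,"wz": -0.001,"x": -0.033,"y": -0.384,"z": 0.439,"fingers": 65},{"wx": 0,"wy": -0.006,"wz": -0.001,"x": -0.033,"y": -0.384,"z": 0.439,"fingers": 65}]}}

```text
time: 16.65
tool_pos: [0.4111, 0.0946, 0.0804]
orientation: [[1.0, 0.001, -0.001], [0.001, -1.0, -0.0], [-0.001, 0.0, -1.0]]
ft_force: [0.6, -0.4, 0.3]
grip_width: 0.74
gripper_force: 0.0
```

```bash
python3 - <<'E'
from h import *
im=shot('side','side6.png');tp=shot('top','top6.png')
h=cv2.cvtColor(im,cv2.COLOR_RGB2HSV);m=cv2.inRange(h,(15,50,80),(32,255,255));k=m*0;k[168:190,278:302]=m[168:190,278:302]
n,l,st,ce=cv2.connectedComponentsWithStats(k);i=1+np.argmax(st[1:,4]);print(st[i],ce[i],ray('side',ce[i]-np.array([.33,1.03]),.011))
# pad from top
h=cv2.cvtColor(tp,cv2.COLOR_RGB2HSV);m=cv2.inRange(h,(100,90,60),(125,255,255));k=m*0;k[140:215,350:410]=m[140:215,350:410]
cs=max(cv2.findContours(k,0,1)[0],key=cv2.contourArea);t=np.load('stand.npy')
pt=np.array([ray('top',z[0]-np.array([-.28,.4]),.0265)[:2]*1e3 for z in cs],np.float32);(cx,cy),r=cv2.minEnclosingCircle(pt)
d=np.array([cx,cy])/1e3-t[:2];c,s=np.cos(t[2]),np.sin(t[2]);print('pad',cx,cy,r,'stand',(c*d[0]+s*d[1])*1e3,(c*d[1]-s*d[0])*1e3)
cr=np.vstack([cv2.resize(im[150:260,250:420],None,fx=3.2,fy=3.2,interpolation=3)[:, :544],np.zeros((0,544,3),np.uint8)]);b=cv2.resize(tp[145:250,340:410],None,fx=3.35,fy=3.35,interpolation=3)
o=np.zeros((360,800,3),np.uint8);o[:cr.shape[0],:544]=cr;o[:b.shape[0],544:544+b.shape[1]]=b;cv2.imwrite('pics/c6.png',o[:,:,::-1])
goal((.41,.0956,.004),hd=0)
E
```

```text
[285 175  11   8  50] [289.7  178.42] [0.41091369 0.09420524 0.011     ]
pad 632.55322265625 -290.2400207519531 38.71662139892578 stand 53.42543919700497 -2.8513425819280265
t 16.75 stand xyz [-210.5  354.4   81.4] F [ 0.5 -0.2 -0.4] grip 0.743 turn [-0.0016 -0.0006  0.0015]
[0.41  0.096 0.004] -> [-0.0038 -0.0005  0.1547]
```

View pics/c6.png

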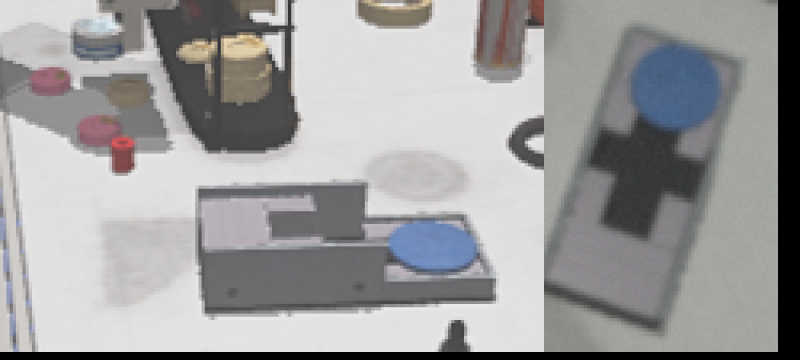

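The pad is plain face up and touching the stop: top crop (675,85), stand frame (54, -2). Both views put the brass at about (0.4105, 0.095), directly under the gripper, so I'll descend and grip.

>>> {"name": "servo_tool", "arguments": {"rows": [{"wx": 0,"wy": 0,"wz": 0,"x": -0.001,"y": 0,"z": 0.04,"fingers": 65},{"wx": 0,"wy": 0,"wz": 0,"x": -0.001,"y": 0,"z": 0.08,"fingers": 65},{"wx": 0,"wy": 0,"wz": 0,"x": -0.001,"y": 0,"z": 0.12,"fingers": 65},{"wx": 0,"wy": 0,"wz": 0,"x": -0.001,"y": 0,"z": 0.145,"fingers": 65},{"wx": 0,"wy": 0,"wz": 0,"x": -0.001,"y": 0,"z": 0.154,"fingers": 65},{"wx": 0,"wy": 0,"wz": 0,"x": -0.001,"y": 0,"z": 0.154,"fingers": 65},{"wx": 0,"wy": 0,"wz": 0,"x": -0.001,"y": 0,"z": 0.154,"fingers": 50},{"wx": 0,"wy": 0,"wz": 0,"x": -0.001,"y": 0,"z": 0.154,"fingers": 42},{"wx": 0,"wy": 0,"wz": 0,"x": -0.001,"y": 0,"z": 0.154,"fingers": 38},{"wx": 0,"wy": 0,"wz": 0,"x": -0.001,"y": 0,"z": 0.154,"fingers": 38}], "grip_force": 20}}

```text
time: 18.0
tool_pos: [0.4111, 0.0953, 0.0036]
orientation: [[1.0, 0.001, -0.0], [0.001, -1.0, 0.001], [-0.0, -0.001, -1.0]]
ft_force: [-0.9, 1.6, 6.9]
grip_width: 0.516
gripper_force: 20.0
```

```bash
python3 -c "
from h import *
s=readout.sense();print(s['tool_pos'],s['gripper_force'])
goal((.41,.0956,.30),SW(54.5,-2,300),hd=0)"
```

```text
[0.41110332 0.09529175 0.00358505] 20.00151962041855
t 18.0 stand xyz [-211.3  354.4    3.6] F [-0.9  1.6  6.9] grip 0.516 turn [-0.0011  0.0002  0.0016]
[0.41  0.096 0.3  ] -> [-0.0023 -0.0011 -0.5928]
[ 0.634 -0.29   0.3  ] -> [ 0.4441  0.7697 -0.5936]
```

>>> {"name": "servo_tool", "arguments": {"rows": [{"wx": 0,"wy": 0,"wz": 0,"x": 0,"y": 0,"z": -0.02,"fingers": 38},{"wx": 0,"wy": 0,"wz": 0,"x": 0,"y": 0,"z": -0.08,"fingers": 38},{"wx": 0,"wy": 0,"wz": 0,"x": 0,"y": 0,"z": -0.16,"fingers": 38},{"wx": 0,"wy": 0,"wz": 0,"x": 0,"y": 0,"z": -0.24,"fingers": 38},{"wx": 0,"wy": 0,"wz": 0,"x": 0,"y": 0,"z": -0.32,"fingers": 38},{"wx": 0,"wy": 0,"wz": 0,"x": 0,"y": 0,"z": -0.4,"fingers": 38},{"wx": 0,"wy": 0,"wz": 0,"x": 0,"y": 0,"z": -0.48,"fingers": 38},{"wx": 0,"wy": 0,"wz": 0,"x": 0,"y": 0,"z": -0.56,"fingers": 38},{"wx": 0,"wy": 0,"wz": 0,"x": 0,"y": 0.02,"z": -0.594,"fingers": 38},{"wx": 0,"wy": 0,"wz": 0,"x": 0.03,"y": 0.08,"z": -0.594,"fingers": 38}]}}

```text
time: 19.25
tool_pos: [0.4255, 0.0548, 0.302]
orientation: [[1.0, 0.003, 0.001], [0.003, -1.0, 0.002], [0.001, -0.002, -1.0]]
ft_force: [1.1, 0.2, -2.6]
grip_width: 0.515
gripper_force: 20.0
```

```bash
python3 -c "
from h import *
goal(SW(54.5,-2,300),SW(54.5,-2,80),hd=0)"
```

```text
t 19.25 stand xyz [-192.2  315.8  302. ] F [ 1.1  0.2 -2.6] grip 0.515 turn [-0.0021 -0.0008  0.0041]
[ 0.634 -0.29   0.3  ] -> [0.4142 0.69   0.0031]
[ 0.634 -0.29   0.08 ] -> [0.4139 0.6907 0.4431]
```

>>> {"name": "servo_tool", "arguments": {"rows": [{"wx": 0,"wy": 0,"wz": 0,"x": 0.04,"y": 0.08,"z": 0.003,"fingers": 38},{"wx": 0,"wy": 0,"wz": 0,"x": 0.09,"y": 0.16,"z": 0.003,"fingers": 38},{"wx": 0,"wy": 0,"wz": 0,"x": 0.14,"y": 0.24,"z": 0.003,"fingers": 38},{"wx": 0,"wy": 0,"wz": 0,"x": 0.19,"y": 0.32,"z": 0.003,"fingers": 38},{"wx": 0,"wy": 0,"wz": 0,"x": 0.24,"y": 0.4,"z": 0.003,"fingers": 38},{"wx": 0,"wy": 0,"wz": 0,"x": 0.29,"y": 0.48,"z": 0.003,"fingers": 38},{"wx": 0,"wy": 0,"wz": 0,"x": 0.34,"y": 0.56,"z": 0.003,"fingers": 38},{"wx": 0,"wy": 0,"wz": 0,"x": 0.38,"y": 0.64,"z": 0.003,"fingers": 38},{"wx": 0,"wy": 0,"wz": 0.004,"x": 0.414,"y": 0.69,"z": 0.03,"fingers": 38},{"wx": 0,"wy": 0,"wz": 0.004,"x": 0.414,"y": 0.69,"z": 0.09,"fingers": 38}]}}

```text
time: 20.5
tool_pos: [0.6333, -0.2921, 0.2541]
orientation: [[1.0, -0.005, -0.002], [-0.005, -1.0, -0.0], [-0.002, 0.0, -1.0]]
ft_force: [-0.0, 0.6, -2.3]
grip_width: 0.515
gripper_force: 20.0
```

```bash
python3 -c "
from h import *
goal(SW(54.5,-2,60),SW(54.5,-2,36),hd=0)"
```

```text
t 20.5 stand xyz [ 54.4  -4.7 254.1] F [-0.   0.6 -2.3] grip 0.515 turn [ 0.0003  0.0026 -0.0058]
[ 0.634 -0.29   0.06 ] -> [ 0.0015 -0.0054  0.3882]
[ 0.634 -0.29   0.036] -> [ 0.0016 -0.0054  0.4362]
```

>>> {"name": "servo_tool", "arguments": {"rows": [{"wx": 0,"wy": 0.002,"wz": -0.005,"x": 0.001,"y": -0.005,"z": 0.06,"fingers": 38},{"wx": 0,"wy": 0.002,"wz": -0.005,"x": 0.001,"y": -0.005,"z": 0.13,"fingers": 38},{"wx": 0,"wy": 0.002,"wz": -0.005,"x": 0.001,"y": -0.005,"z": 0.2,"fingers": 38},{"wx": 0,"wy": 0.002,"wz": -0.005,"x": 0.001,"y": -0.005,"z": 0.27,"fingers": 38},{"wx": 0,"wy": 0.002,"wz": -0.005,"x": 0.001,"y": -0.005,"z": 0.33,"fingers": 38},{"wx": 0,"wy": 0.002,"wz": -0.005,"x": 0.001,"y": -0.005,"z": 0.38,"fingers": 38},{"wx": 0,"wy": 0.002,"wz": -0.005,"x": 0.001,"y": -0.005,"z": 0.41,"fingers": 38},{"wx": 0,"wy": 0.002,"wz": -0.005,"x": 0.001,"y": -0.005,"z": 0.425,"fingers": 38},{"wx": 0,"wy": 0.002,"wz": -0.005,"x": 0.001,"y": -0.005,"z": 0.432,"fingers": 38},{"wx": 0,"wy": 0.002,"wz": -0.005,"x": 0.001,"y": -0.005,"z": 0.432,"fingers": 38}]}}

```text
time: 21.75
tool_pos: [0.6336, -0.2877, 0.0394]
orientation: [[1.0, 0.002, 0.001], [0.002, -1.0, -0.0], [0.001, 0.0, -1.0]]
ft_force: [0.4, -1.0, -2.4]
grip_width: 0.519
gripper_force: 20.0
```

```bash
python3 -c "
from h import *
goal(SW(54.5,-2,30.5),hd=0)"
```

```text
t 21.75 stand xyz [54.2 -0.2 39.4] F [ 0.4 -1.  -2.4] grip 0.519 turn [ 0.0005 -0.0009  0.0023]
[ 0.634 -0.29   0.03 ] -> [0.0002 0.0036 0.0177]
```

>>> {"name": "servo_tool", "arguments": {"rows": [{"wx": 0,"wy": 0,"wz": 0.002,"x": 0,"y": 0.0035,"z": 0.002,"fingers": 38},{"wx": 0,"wy": 0,"wz": 0.002,"x": 0,"y": 0.0035,"z": 0.004,"fingers": 38},{"wx": 0,"wy": 0,"wz": 0.002,"x": 0,"y": 0.0035,"z": 0.006,"fingers": 38},{"wx": 0,"wy": 0,"wz": 0.002,"x": 0,"y": 0.0035,"z": 0.008,"fingers": 38},{"wx": 0,"wy": 0,"wz": 0.002,"x": 0,"y": 0.0035,"z": 0.01,"fingers": 38},{"wx": 0,"wy": 0,"wz": 0.002,"x": 0,"y": 0.0035,"z": 0.012,"fingers": 38},{"wx": 0,"wy": 0,"wz": 0.002,"x": 0,"y": 0.0035,"z": 0.0135,"fingers": 38},{"wx": 0,"wy": 0,"wz": 0.002,"x": 0,"y": 0.0035,"z": 0.015,"fingers": 38},{"wx": 0,"wy": 0,"wz": 0.002,"x": 0,"y": 0.0035,"z": 0.016,"fingers": 38},{"wx": 0,"wy": 0,"wz": 0.002,"x": 0,"y": 0.0035,"z": 0.016,"fingers": 38}]}}

```text
time: 23.0
tool_pos: [0.6333, -0.2894, 0.031]
orientation: [[1.0, 0.0, 0.0], [0.0, -1.0, -0.0], [0.0, 0.0, -1.0]]
ft_force: [-0.9, 0.9, 0.1]
grip_width: 0.518
gripper_force: 20.0
```

```bash
python3 -c "
from h import *
goal(SW(54.5,-2,30.5),hd=0)"
```

```text
t 23.0 stand xyz [54.1 -1.9 31. ] F [-0.9  0.9  0.1] grip 0.518 turn [ 0.0003 -0.0002  0.0002]
[ 0.634 -0.29   0.03 ] -> [0.0008 0.0002 0.001 ]
```

Fz changed by the weight's own 2.4 N, so it is resting on the pad. I'll release slowly and rise.

>>> {"name": "servo_tool", "arguments": {"rows": [{"wx": 0,"wy": 0,"wz": 0,"x": 0,"y": 0,"z": 0.0006,"fingers": 38},{"wx": 0,"wy": 0,"wz": 0,"x": 0,"y": 0,"z": 0.0006,"fingers": 46},{"wx": 0,"wy": 0,"wz": 0,"x": 0,"y": 0,"z": 0.0006,"fingers": 50},{"wx": 0,"wy": 0,"wz": 0,"x": 0,"y": 0,"z": 0.0006,"fingers": 56},{"wx": 0,"wy": 0,"wz": 0,"x": 0,"y": 0,"z": 0.0006,"fingers": 62},{"wx": 0,"wy": 0,"wz": 0,"x": 0,"y": 0,"z": 0.0006,"fingers": 66},{"wx": 0,"wy": 0,"wz": 0,"x": 0,"y": 0,"z": 0,"fingers": 66},{"wx": 0,"wy": 0,"wz": 0,"x": 0,"y": 0,"z": -0.02,"fingers": 66},{"wx": 0,"wy": 0,"wz": 0,"x": 0,"y": 0,"z": -0.1,"fingers": 66},{"wx": 0,"wy": 0,"wz": 0,"x": 0,"y": 0,"z": -0.2,"fingers": 66}]}}

```text
time: 24.25
tool_pos: [0.6327, -0.2892, 0.1315]
orientation: [[1.0, 0.0, -0.002], [0.0, -1.0, 0.0], [-0.002, -0.0, -1.0]]
ft_force: [1.1, -0.6, 0.6]
grip_width: 0.754
gripper_force: 0.0
```

>>> {"name": "servo_tool", "arguments": {"rows": [{"wx": 0,"wy": 0,"wz": 0,"x": 0,"y": 0,"z": -0.1,"fingers": 66},{"wx": 0,"wy": 0,"wz": 0,"x": -0.05,"y": 0,"z": -0.2,"fingers": 66},{"wx": 0,"wy": 0,"wz": 0,"x": -0.12,"y": 0.02,"z": -0.25,"fingers": 66},{"wx": 0,"wy": 0,"wz": 0,"x": -0.18,"y": 0.1,"z": -0.25,"fingers": 66},{"wx": 0,"wy": 0,"wz": 0,"x": -0.24,"y": 0.2,"z": -0.25,"fingers": 66},{"wx": 0,"wy": 0,"wz": 0,"x": -0.3,"y": 0.28,"z": -0.25,"fingers": 66},{"wx": 0,"wy": 0,"wz": 0,"x": -0.34,"y": 0.34,"z": -0.25,"fingers": 66},{"wx": 0,"wy": 0,"wz": 0,"x": -0.34,"y": 0.34,"z": -0.25,"fingers": 66},{"wx": 0,"wy": 0,"wz": 0,"x": -0.34,"y": 0.34,"z": -0.25,"fingers": 66},{"wx": 0,"wy": 0,"wz": 0,"x": -0.34,"y": 0.34,"z": -0.25,"fingers": 66}]}}

```text
time: 25.5
tool_pos: [0.464, -0.4586, 0.2561]
orientation: [[1.0, 0.001, 0.0], [0.001, -1.0, -0.0], [0.0, 0.0, -1.0]]
ft_force: [0.1, 0.0, 0.3]
grip_width: 0.755
gripper_force: 0.0
```

```bash
python3 - <<'E'
from h import *
im=shot('side','side9.png');tp=shot('top','top9.png')
cr=cv2.resize(im[140:260,250:420],None,fx=2.8,fy=2.8,interpolation=3);b=cv2.resize(tp[145:250,340:420],None,fx=4,fy=4,interpolation=3)
o=np.zeros((420,800,3),np.uint8);o[:cr.shape[0],:cr.shape[1]]=cr;o[:b.shape[0],480:800]=b;cv2.imwrite('pics/c9.png',o[:,:,::-1])
goal()
E
```

```text
t 25.6 stand xyz [ -94.5 -189.6  256. ] F [-0.   0.1 -0.2] grip 0.751 turn [ 0.0003 -0.0003  0.15  ]
```

View pics/c9.png

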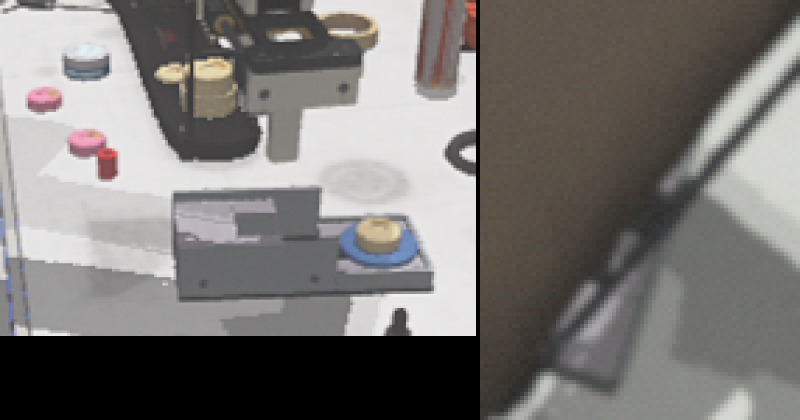

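The brass weight sits flat in the middle of the pad at crop (379,236). The pad is at the stop, and the wax pot, slug and dropper haven't moved, so I'm handing it in.

```bash
python3 -c "
from workcell import manip
print(manip.close_job())"
```

```text
the job is handed in; nothing more can be done
None
```

The pad is turned over and against the far stop with the brass weight let go on its middle, the wax pot, glue bottle and red insert were left alone, and the job was handed in at about 26 s (no verdict was returned).

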